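# Clear the snapped-off strip from the tile cutter into the scrap chute

## Task

The tile on the cutter has just been snapped. Run the cutter's carriage to the far end of its rails, then draw the narrow offcut outward, away from the good piece, and push it off the outer edge of the board so that it drops down the scrap chute and ends up in the tub. The freshly snapped strip cracks easily, so keep every touch on it gentle and do not lift it; leave the good piece and everything else on the bench where they are.

Things in the scene. Friction and masses are not known exactly. Their poses are not given: they have to be found in the camera images.
- cutter: Tile cutter on a plywood stand, fixed. Origin on the bench under the 8 mm wide steel breaking rib; x runs along the rails, +x to the parking end away from the robot; +y toward the offcut, the ledge and the chute; z up. Two aluminium half boards with black wear strips flank the rib: tops at z = 170 mm, x = -140 to 130 mm, the offcut's one y = 6 to 106 mm, 10 mm thick. End posts at x = +-205 mm, 50 mm wide, tops at z = 236 mm.
- hinge_line (a point): point on the inner top edge of the offcut's half board, beside the rib, where that board is hinged about the cutter's x. The board is sprung and tips down outward when pressed, more the farther out it is pressed. How firmly its spring is set is not known: 8 N may hardly move it, or sink it up to 2 mm at 40 mm outward from here and 9 mm at 90 mm. It springs back when let go. Axes as the cutter's.
- rails (a point): middle of the two 10 mm steel rails, at the height of their tops; they run along the cutter's x above the rib, at y = -9 and +9 mm, 42 mm above the tile's top. Axes as the cutter's.
- fence (a point): middle of the top edge of the fence, a bar 12 mm thick and 20 mm tall standing across both boards (along y, 212 mm long) on the robot's side of the tile; this point is on its face toward the tile. Both pieces of the tile lie against or up to 10 mm from it. Axes as the cutter's.
- carriage (a joint): position of the carriage along the rails in m: 0 = nearest the robot, 0.19 = against the far stop; starts at 0 to 0.07, over the tile. Slides with about 3 N of drag and stays where it is left.
- carriage_face (a point): middle of the upper part of the carriage's flat rear face (the face toward the robot, looking along the cutter's -x). The grey block is 60 mm long, 52 mm wide, its top 279 mm above the bench; this point is 20 mm below its top, 38 mm above the rails' tops. A handle with a 26 mm thick grip rises from its top toward the cutter's +x, to 350 mm above the bench. Its steel breaker foot (36 by 70 mm) hangs 4 mm above the tile.
- ledge (a point): point on the ledge, the outer top edge of the offcut's board, level with the board's top when it is not pressed; axes as the cutter's: +y points outward over the chute.
- offcut: narrow piece of white tile to be scrapped: 150 mm (x) by 60 mm (y) by 9 mm, 150 to 240 g, flat on its half board along the rib. Origin mid underside, axes as the cutter's at the start. 2 mm from the good piece: no finger fits behind it at first. Drawn by a fingertip on top it needs 2 to 7 N of pressure (less: the finger slips); pushed at its edge, 1 to 2 N. Over 16 N cracks it: touch down at a few mm/s, draw it at 10 to 20.
- kept: the good piece of the tile: 150 by 90 by 9 mm, lying on the other half board on the far side of the rib from the chute; must stay where it is. Origin in the middle of its underside.
- chute: sheet-steel scrap chute, fixed beside the cutter. Origin on the bench straight below the ledge, axes as the cutter's. Its floor is 216 mm wide (x), begins 20 mm inside the ledge (y = -20 mm) at z = 125 mm and slopes down to y = 85 mm, z = 50 mm; side walls 30 mm high, all lower than the ledge.
- tub: black open plastic tub, fixed under the chute's lower end: 260 mm (x) by 190 mm (y) by 45 mm high, 4 mm walls. Origin in the middle of its underside. An older strip of tile already lies in it, which does not matter.
- tape: bystander: black tape measure, 68 by 36 by 62 mm, standing on the bench; origin in the middle of its underside
- jar: bystander: clear jar, 70 mm diameter, 85 mm tall; origin in the middle of its underside
- tiles: bystander: stack of whole tiles, 150 by 150 by 54 mm; origin in the middle of its underside
- mallet: bystander: rubber mallet lying on the bench along its x, 310 mm long, 64 mm high, head at +x; origin under its middle
- level: bystander: aluminium spirit level standing on edge, 300 mm (x) by 22 by 50 mm high; origin in the middle of its underside
- bottle: bystander: white bottle, 64 mm diameter, 190 mm tall; origin in the middle of its underside
Not all that is in view belongs to the job. Leave any yellow look-alike of the offcut alone.

How it is judged:
By the outcome, as a careful person would: the job done as asked, in the order asked, and still so for the second after the job is handed in, with the robot touching nothing.
It also fails if it takes over 67 s, if anything falls off the work surface, if the arm or the gripper's body presses on something with over 40 N, if the wrist force passes 120 N, or if a joint passes its speed limit or range.

## Robot

A 6-joint arm with a two-finger parallel gripper is mounted at the origin on the work surface. World frame = base frame: x ahead of the robot, y to its left, z up, the work surface at z = 0. Lengths are in m, angles in rad, forces in N, time in s.
With the tool pointing down it reaches from about 0.25 to 0.725 m from the base axis. Payload 4 kg.
Tool frame: the origin (TCP) lies at the very end of the fingers, on their centre line; the grasp point (between the pads) lies 19 mm behind it; z points along the fingers, y is the line along which they close (so a half turn about z gives the same grasp; the last joint's range is limited). The gripper opens to 85 mm and grips with 20 to 120 N. Pads are 22 mm wide; open, the fingers measure 114 mm over their backs; the gripper's body (76 mm by 85 mm) begins 54 mm behind the grasp point. The pads swing forward as they close: fully open they stand 13 mm farther back than shut.
Start: joints at [-1.145, 0.241, 0.005, 1.335, 0, 1.571], TCP at [0.207, -0.455, 0.195] pointing down, gripper open.
Joint ranges: [-2.72, 2.72], [-1.05, 1.87], [-1.09, 1.28], [-1.99, 2.15], [-1.42, 1.44], [-3.14, 3.14]. Speed limits (rad/s): [2.79, 2.79, 3.14, 3.14, 3.14, 3.14].

## Interface

Orientations are given as a unit quaternion [w, x, y, z].
In Python, from workcell import env, vision gives the robot as it stands.
- The arm moves only by the tool arm_command, never from a script. Its argument "commands" is a list of rows, each a list of 6 numbers: the shift along the tool's x, y, z scaled (see below), then the turn, a rotation vector about the tool's x, y, z scaled (see below). In form: [[dx, dy, dz, rx, ry, rz], ...]. A call has exactly 5 rows; each row is the pose to reach, as a shift and turn from the pose commanded when the call began, along the tool's axes at that moment, turning the shorter way round; what a row does not reach only later rows make up. The controller multiplies each number of a shift by 80 cm and each number of a turn by pi rad. A row lasts 1/10 s, in which the tool goes at most 50 mm and 8.59 degrees, less where a joint would pass 70% of its speed; a pose out of reach is approached as far as the arm can. A call with a number of a shift or a turn outside -1 to 1 is refused whole. A call with a gripper value outside its range is refused whole. "hand" is the closure, from -1 (fully open) to 1 (shut), set as the call begins (left out, the last holds). The fingers move at their own pace and stop on an object; "grip_force" is the grip in N (left out, the last holds). Time passes only in rows, so rows that repeat a pose let the fingers close, or fill a call up. It gives the time, the measured TCP pose, the force, the opening and the grip force at its end, in the units of the state.
- env.get_obs(): the state, without advancing time (a new reading comes with each control period).
- vision.grab_frame(name): name is "scene" or "side" or "wrist"; returns the picture (480x640x3 uint8, red, green, blue); there is no depth.
- vision.calibration(name): a dict with "fx", "fy", "cx", "cy" (pixels), "world_from_camera" (4x4, takes a point from camera to world coordinates). Camera axes: x right, y down, z forward; pixel columns grow to the right and rows downward; lengths in m; the calibration is good to about 2 mm. The wrist camera is an equidistant fisheye: a pixel r from the principal point sees the ray r / f radians off the axis. A picture is of the moment at which its call begins: read the wrist's pose just before it. calibration takes no time and is no camera call; for the wrist camera it gives the pose at the moment of the call.
- env.hand_in(): hands the job in; it is judged then, once.
The state is a dict: "time": time; "q": joint angles; "joint_vel": joint speeds; "effort": joint torques, N m; "tcp_pos": TCP position; "tcp_rot": TCP orientation; "contact_force": force on the tool from outside, world axes, zero at the start; "moment": the same for the moment, N m; "gripper_width": finger opening in m; "grasp_force": force on a finger pad.
Only numpy, scipy, OpenCV 4.12 (cv2) and the standard library are available. Lean on these libraries where they do the work, as an engineer would, in place of code of your own. Each camera call takes 0.05 s, during which the arm holds its last target. There are 200 camera calls.

## Working session

There is one attempt and no reset: what is moved stays moved. The work goes in short steps, Python scripts to look and compute and a tool call to move; the robot and the scene stay as the last step left them, time stands still between calls to the robot, and variables do not carry over. Pictures are saved under pics/ and viewed, at most 10 in all, crops included, and the job is handed in when it is done.

Besides the shell and the picture viewer there is one more tool, called after "Call:" as a command line: name --pt "numbers of a row" for each row, then --argument value for the rest. arm_command: Moves the arm, as the interface text tells. Its arguments: {"type":"object","properties":{"commands":{"type":"array"},"hand":{"type":"number"},"grip_force":{"type":"number"}},"required":["commands"]}

```bash
mkdir -p pics; ls
python3 - <<'E'
from workcell import env, vision
import cv2
for n in("scene","side"):
    im=vision.grab_frame(n); cv2.imwrite(f"pics/{n}0.png",im[:,:,::-1]); c=vision.calibration(n); print(n,c)
o=env.get_obs(); print(o)
E
```

```text
pics
scene {'fx': 534.8771474794269, 'fy': 534.8771474794269, 'cx': 324.68680120239895, 'cy': 233.14649706771735, 'world_from_camera': array([[-0.14911315,  0.82532067, -0.5446201 ,  1.36563225],
       [ 0.98881824,  0.12337721, -0.08376489,  0.1538157 ],
       [-0.00193919, -0.55102074, -0.8344893 ,  1.53370335],
       [ 0.        ,  0.        ,  0.        ,  1.        ]])}
side {'fx': 482.4310251110832, 'fy': 482.4310251110832, 'cx': 318.02631007753536, 'cy': 235.89267555527522, 'world_from_camera': array([[ 0.97432266, -0.14840401,  0.16932691,  0.2346278 ],
       [-0.22441191, -0.70116965,  0.67675728, -0.94374649],
       [ 0.0182934 , -0.69737893, -0.7164691 ,  1.20132528],
       [ 0.        ,  0.        ,  0.        ,  1.        ]])}
{'time': 0.1, 'q': array([-1.14495078e+00,  2.41376407e-01,  3.84853797e-03,  1.33521848e+00,
       -1.21020095e-06,  1.57080415e+00]), 'joint_vel': array([-0.00037293, -0.00139132,  0.00254781,  0.00034378,  0.00082434,
        0.00122523]), 'effort': array([ 2.10742355e-04, -3.73137903e+01,  2.53009933e+01,  1.08523355e-02,
        2.51683338e-05, -1.83642737e-05]), 'tcp_pos': array([ 0.20627648, -0.45475285,  0.19377873]), 'tcp_rot': array([-9.52865083e-04,  9.77417820e-01,  2.11313642e-01, -2.06632330e-04]), 'contact_force': array([ 0.19461665, -0.51155567, -0.64826711]), 'moment': array([-0.00418285,  0.00795604,  0.01993888]), 'grasp_force': 0.0, 'gripper_width': 0.08524627699180935}
```

View pics/scene0.png

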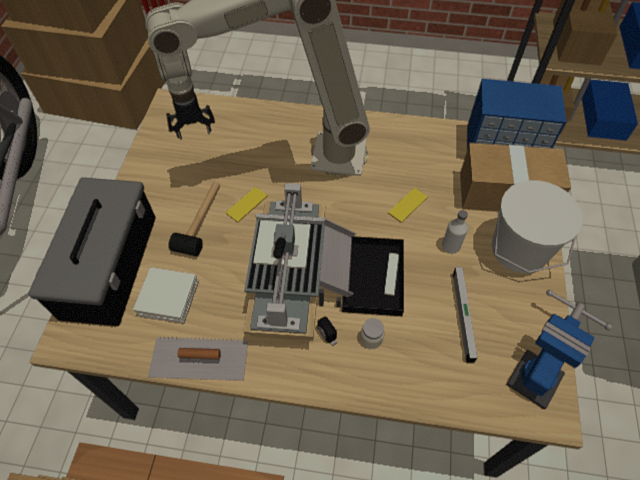

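View pics/side0.png

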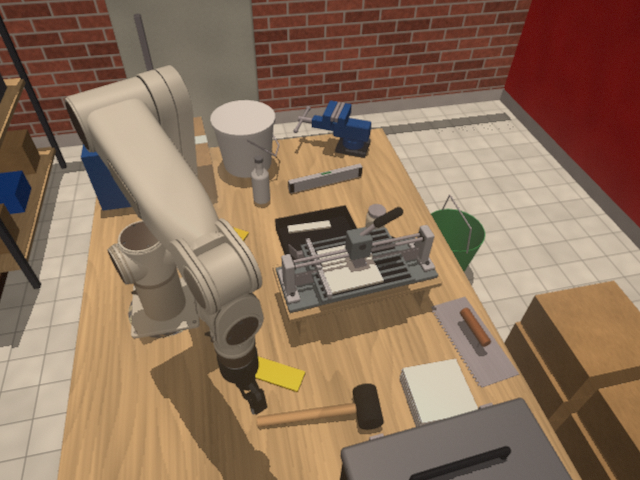

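The scene view shows the cutter at about (287,258), its rails running from post (292,190) to post (276,315). The chute (335,255) and tub (373,275) are on the right. The carriage is at (283,245). I'll enlarge both views.

Run:
```python
import cv2,numpy as np
a=cv2.imread("pics/scene0.png")[175:345,235:365]; b=cv2.imread("pics/side0.png")[195:325,265:445]
A=cv2.resize(a,None,fx=3.5,fy=3.5,interpolation=cv2.INTER_CUBIC);cv2.imwrite("pics/sc1.png",A)
B=cv2.resize(b,None,fx=4.4,fy=4.4,interpolation=cv2.INTER_CUBIC);cv2.imwrite("pics/si1.png",B)
```

```text
(no output)
```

View pics/sc1.png

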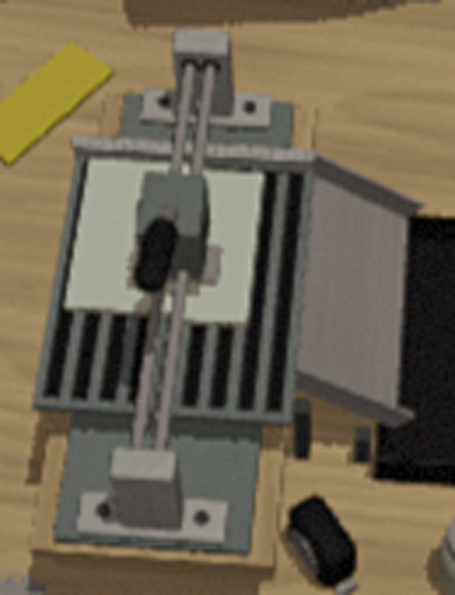

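View pics/si1.png

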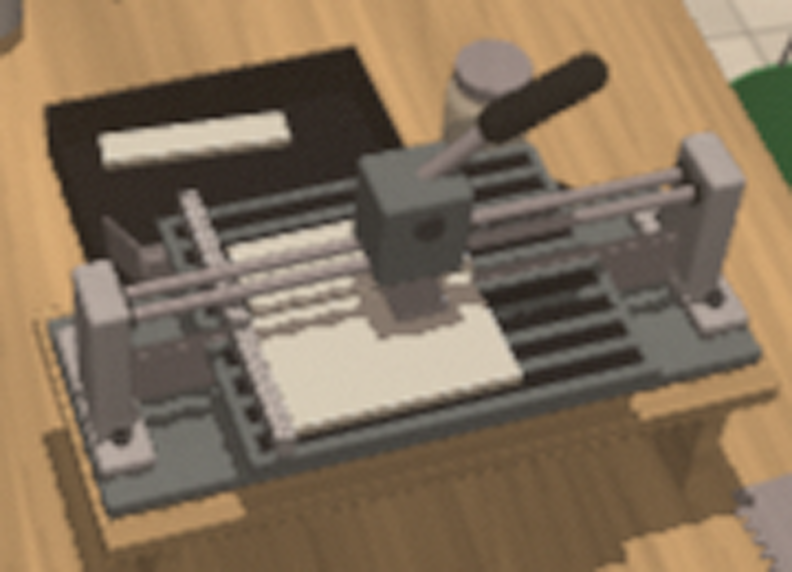

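```bash
cat > h.py <<'E'
import numpy as np
from workcell import env, vision
def ray(n,uv):
    c=vision.calibration(n);T=c["world_from_camera"]
    d=T[:3,:3]@[(uv[0]-c["cx"])/c["fx"],(uv[1]-c["cy"])/c["fy"],1]
    return T[:3,3],d/np.linalg.norm(d)
def plane(n,uv,z):
    o,d=ray(n,uv);return o+d*(z-o[2])/d[2]
def tri(a,b):
    (o1,d1),(o2,d2)=a,b
    M=[np.eye(3)-np.outer(d,d) for d in(d1,d2)]
    p=np.linalg.solve(M[0]+M[1],M[0]@o1+M[1]@o2)
    return p,np.linalg.norm(np.cross(d1,d2)@(o2-o1))/np.linalg.norm(np.cross(d1,d2))
sc=lambda x,y:((x+.5)/3.5-.5+235,(y+.5)/3.5-.5+175)
si=lambda x,y:((x+.5)/4.4-.5+265,(y+.5)/4.4-.5+195)
E
python3 - <<'E'
from h import *
np.set_printoptions(precision=4,suppress=True)
for k,a,b,z in[("post near",(203,42),(105,280),.236),("post far",(145,468),(711,160),.236),
 ("car rear L",(145,172),(378,208),.279),("car rear R",(205,172),(360,158),.279),
 ("off far outer",(246,323),None,.179),("off near outer",(265,170),None,.179),("kept far L",(67,307),(522,378),.179),("kept near L",(83,158),(285,432),.179),
 ("board far outer",(294,417),(535,148),.17),("board far L",(38,404),(645,362),.17),("board near outer",(313,158),None,.17),("fence outer end top",(313,150),(188,192),.19),("fence L end top tile side",(77,140),None,.19)]:
    print(k,plane("scene",sc(*a),z),*( [plane("side",si(*b),z),*tri(ray("scene",sc(*a)),ray("side",si(*b)))] if b else []))
E
```

```text
post near [ 0.3633 -0.0998  0.236 ] [ 0.3669 -0.0967  0.236 ] [ 0.3663 -0.0994  0.2394] 0.0006550245124941393
post far [ 0.775  -0.0686  0.236 ] [ 0.7675 -0.0765  0.236 ] [ 0.7716 -0.0699  0.2286] 7.84606808336542e-06
car rear L [ 0.5357 -0.1137  0.279 ] [ 0.5316 -0.1118  0.279 ] [ 0.5332 -0.1128  0.278 ] 0.003968637659888491
car rear R [ 0.5285 -0.0654  0.279 ] [ 0.5323 -0.0687  0.279 ] [ 0.5308 -0.0667  0.2792] 0.004693322584057829
off far outer [ 0.6067 -0.0215  0.179 ]
off near outer [ 0.4518 -0.0312  0.179 ]
kept far L [ 0.6136 -0.1724  0.179 ] [ 0.6119 -0.1801  0.179 ] [ 0.6125 -0.1747  0.1741] 0.0039108720702596645
kept near L [ 0.4629 -0.192   0.179 ] [ 0.4584 -0.1897  0.179 ] [ 0.4601 -0.191   0.178 ] 0.004615979884641322
board far outer [0.6824 0.0307 0.17  ] [0.6886 0.0191 0.17  ] [0.6863 0.0268 0.1676] 0.011892775253670478
board far L [ 0.7017 -0.1777  0.17  ] [ 0.6953 -0.1773  0.17  ] [ 0.6982 -0.1769  0.1668] 0.004783825706794692
board near outer [0.4267 0.0076 0.17  ]
fence outer end top [0.432  0.0085 0.19  ] [0.4411 0.0086 0.19  ] [0.4383 0.0073 0.1946] 0.0061357303049246106
fence L end top tile side [ 0.4521 -0.1986  0.19  ]
```

```bash
cat >> h.py <<'E'
from scipy.spatial.transform import Rotation as R
C=np.array([.566,-.0845]);YAW=.08
def w(x,y,z): return np.r_[C+[x*np.cos(YAW)-y*np.sin(YAW),x*np.sin(YAW)+y*np.cos(YAW)],z]
def to(x,y,z,tilt=0):
    o=env.get_obs();r=R.from_quat(o["tcp_rot"],scalar_first=True)
    Rt=R.from_matrix(np.c_[[-np.sin(YAW),np.cos(YAW),0],[np.cos(YAW),np.sin(YAW),0],[0,0,-1]])
    v=np.r_[r.inv().apply(w(x,y,z)-o["tcp_pos"])/.8,(r.inv()*Rt).as_rotvec()/np.pi]
    d=o["tcp_pos"]-np.r_[C,0];print("t",o["time"],"cutter xy",d[0]*np.cos(YAW)+d[1]*np.sin(YAW),-d[0]*np.sin(YAW)+d[1]*np.cos(YAW),d[2],"F",np.round(o["contact_force"],2),"row",np.round(v,4))
E
python3 - <<'E'
from h import *
print(w(-.094,0,.33)); to(-.094,0,.33)
E
```

```text
[ 0.47230064 -0.09201198  0.33      ]
t 0.1 cutter xy -0.3881616647921184 -0.3403214758301167 0.19377872879471997 F [ 0.19 -0.51 -0.65] row [ 4.901e-01 -2.759e-01 -1.697e-01 -5.000e-04 -4.000e-04 -3.899e-01]
```

Call:
arm_command --pt "0.0 0.0 -0.0625 0 0 -0.04" --pt "0.245 -0.138 -0.17 0 0 -0.1" --pt "0.49 -0.276 -0.17 0 0 -0.39" --pt "0.49 -0.276 -0.17 0 0 -0.39" --pt "0.49 -0.276 -0.17 0 0 -0.39" --hand 1

```text
time: 0.6
tcp_pos: [0.322, -0.2968, 0.2876]
tcp_rot: [-0.0, 0.837, 0.547, 0.0]
contact_force: [2.3, -0.3, 0.1]
gripper_width: 0.012
grasp_force: 0.0
```

Run:
```python
from h import *
to(-.094,0,.33)
```

```text
t 0.6 cutter xy -0.26020531086504517 -0.1920842457634451 0.2875554784801933 F [ 2.34 -0.25  0.06] row [ 3.099e-01  6.900e-02 -5.300e-02 -1.000e-04 -1.000e-04 -1.573e-01]
```

Call:
arm_command --pt "0.31 0.069 -0.053 0 0 -0.157" --pt "0.31 0.069 -0.053 0 0 -0.157" --pt "0.31 0.069 -0.053 0 0 -0.157" --pt "0.31 0.069 -0.053 0 0 -0.157" --pt "0.31 0.069 -0.053 0 0 -0.157"

```text
time: 1.1
tcp_pos: [0.4691, -0.0984, 0.3287]
tcp_rot: [-0.0, 0.68, 0.733, -0.0]
contact_force: [0.1, -0.9, -0.7]
gripper_width: -0.0001
grasp_force: 0.0
```

Run:
```python
from h import *
to(-.094,0,.252)
```

```text
t 1.1 cutter xy -0.09774529871243531 -0.0061137159279257116 0.3286981635142144 F [ 0.07 -0.87 -0.69] row [ 0.0077  0.0047  0.0959 -0.0001  0.     -0.0017]
```

Call:
arm_command --pt "0.004 0.002 0.05 0 0 0" --pt "0.004 0.002 0.096 0 0 0" --pt "0.004 0.002 0.096 0 0 0" --pt "0.004 0.002 0.096 0 0 0" --pt "0.004 0.01 0.096 0 0 0"

```text
time: 1.6
tcp_pos: [0.4773, -0.0972, 0.2544]
tcp_rot: [0.002, 0.681, 0.732, 0.001]
contact_force: [-0.1, -0.7, 0.6]
gripper_width: 0.0001
grasp_force: 0.0
```

Run:
```python
from h import *
import cv2
to(-.07,0,.252)
print(vision.calibration("wrist"))
cv2.imwrite("pics/w1.png",vision.grab_frame("wrist")[:,:,::-1])
```

```text
t 1.6 cutter xy -0.0894416616065475 -0.00560238396774717 0.25444153272132664 F [-0.12 -0.65  0.64] row [ 0.0072  0.0242  0.0031  0.0013  0.0004 -0.0023]
{'fx': 371.64829954431775, 'fy': 371.64829954431775, 'cx': 323.85396468498107, 'cy': 243.72547929477278, 'world_from_camera': array([[ 0.99739625,  0.06733425,  0.025823  ,  0.47108335],
       [ 0.07194386, -0.9537689 , -0.29180295, -0.0223821 ],
       [ 0.00498084,  0.29290097, -0.95612981,  0.43309746],
       [ 0.        ,  0.        ,  0.        ,  1.        ]])}
```

View pics/w1.png

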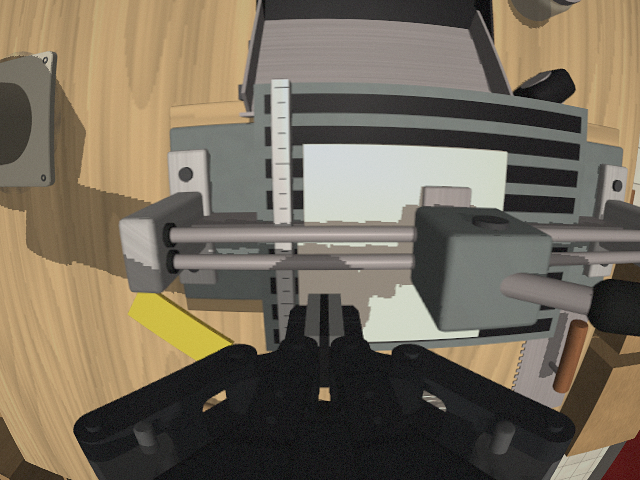

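The wrist view shows the offcut's outer edge from (303,144) to (507,152), with the fence at its left, column 281. The ledge runs from (258,86) to (586,110). The rails are at rows 233 and 261, and the carriage's rear top edge runs from (447,237) to (441,330).

```bash
cat >> h.py <<'E'
def wplane(uv,z,c):
    T=c["world_from_camera"];v=np.array([uv[0]-c["cx"],uv[1]-c["cy"]]);r=np.linalg.norm(v);t=r/c["fx"]
    d=T[:3,:3]@np.r_[v/r*np.sin(t),np.cos(t)];return T[:3,3]+d*(z-T[2,3])/d[2]
def cut(p):
    d=p[:2]-C;return np.round([d[0]*np.cos(YAW)+d[1]*np.sin(YAW),-d[0]*np.sin(YAW)+d[1]*np.cos(YAW)],4)
E
python3 - <<'E'
from h import *
c=vision.calibration("wrist")
for k,uv,z in[("off outer near",(303,144),.179),("off outer far",(507,152),.179),("ledge near",(262,84),.17),("ledge far",(586,110),.17),("board far +y to y?",(580,225),.17),
 ("rail+ a",(180,233),.221),("rail+ b",(405,233),.221),("rail- a",(180,262),.221),("rail- b",(405,262),.221),("car rear +",(447,237),.279),("car rear -",(441,330),.279),("fence face outer end",(290,80),.19),("fence face inner",(297,300),.19),("postnear top",(122,222),.236),("postnear top b",(132,290),.236)]:
    p=wplane(uv,z,c);print(k,p.round(4),cut(p))
E
```

```text
off outer near [ 0.4606 -0.0306  0.179 ] [-0.1008  0.0621]
off outer far [ 0.6095 -0.0199  0.179 ] [0.0486 0.0609]
ledge near [0.4285 0.0105 0.17  ] [-0.1294  0.1057]
ledge far [0.6899 0.029  0.17  ] [0.1326 0.1033]
board far +y to y? [ 0.7025 -0.07    0.17  ] [0.1372 0.0036]
rail+ a [ 0.3889 -0.0865  0.221 ] [-0.1767  0.0122]
rail+ b [ 0.5268 -0.077   0.221 ] [-0.0385  0.0106]
rail- a [ 0.3879 -0.1058  0.221 ] [-0.1792 -0.007 ]
rail- b [ 0.5294 -0.0955  0.221 ] [-0.0374 -0.008 ]
car rear + [ 0.5318 -0.0625  0.279 ] [-0.0324  0.0247]
car rear - [ 0.538 -0.11   0.279] [-0.0299 -0.0232]
fence face outer end [0.4499 0.0113 0.19  ] [-0.1081  0.1048]
fence face inner [ 0.4631 -0.1405  0.19  ] [-0.107  -0.0476]
postnear top [ 0.3557 -0.0775  0.236 ] [-0.209   0.0238]
postnear top b [ 0.3582 -0.122   0.236 ] [-0.2101 -0.0207]
```

Call:
arm_command --pt "0.0095 0.02 0.002 0 0 0" --pt "0.0095 0.04 0.002 0 0 0" --pt "0.0095 0.05 0.002 0 0 0" --pt "0.0095 0.06 0.002 0 0 0" --pt "0.0095 0.0725 0.002 0 0 0"

```text
time: 2.15
tcp_pos: [0.5342, -0.085, 0.2511]
tcp_rot: [0.001, 0.681, 0.733, 0.0]
contact_force: [0.4, 0.0, -0.4]
gripper_width: 0.0001
grasp_force: 0.0
```

Call:
arm_command --pt "0 0.0125 0 0 0 0" --pt "0 0.025 0 0 0 0" --pt "0 0.0375 0 0 0 0" --pt "0 0.05 0 0 0 0" --pt "0 0.0625 0 0 0 0"

```text
time: 2.65
tcp_pos: [0.5828, -0.0811, 0.2503]
tcp_rot: [-0.001, 0.681, 0.733, -0.001]
contact_force: [-4.1, 0.1, 3.2]
gripper_width: -0.0001
grasp_force: 2.1
```

```bash
sed -i 's/^C=.*/C=np.array([.568,-.083]);YAW=.073/' h.py
python3 - <<'E'
from h import *
to(.1,0,.252)
E
```

```text
t 2.65 cutter xy 0.014858546133423581 0.0008592593037165404 0.2502727161543327 F [-4.1   0.05  3.23] row [-0.0011  0.1064 -0.0024 -0.0008  0.      0.0002]
```

Call:
arm_command --pt "0 0.0125 0 0 0 0" --pt "0 0.025 0 0 0 0" --pt "0 0.0375 0 0 0 0" --pt "0 0.05 0 0 0 0" --pt "0 0.0625 0 0 0 0"

```text
time: 3.15
tcp_pos: [0.6326, -0.0773, 0.2503]
tcp_rot: [-0.001, 0.681, 0.733, -0.001]
contact_force: [-3.5, -0.9, 2.7]
gripper_width: 0.0001
grasp_force: 2.1
```

Call:
arm_command --pt "0 0.005 0 0 0 0" --pt "0 0.01 0 0 0 0" --pt "0 0.015 0 0 0 0" --pt "0 0.02 0 0 0 0" --pt "0 0.025 0 0 0 0"

```text
time: 3.65
tcp_pos: [0.6531, -0.0758, 0.2502]
tcp_rot: [-0.0, 0.681, 0.733, -0.0]
contact_force: [-3.3, -0.4, 1.8]
gripper_width: -0.0002
grasp_force: 1.7
```

Call:
arm_command --pt "0 0.004 0 0 0 0" --pt "0 0.008 0 0 0 0" --pt "0 0.012 0 0 0 0" --pt "0 0.016 0 0 0 0" --pt "0 0.02 0 0 0 0"

```text
time: 4.15
tcp_pos: [0.6693, -0.0746, 0.2502]
tcp_rot: [-0.0, 0.68, 0.733, 0.0]
contact_force: [-3.5, -0.1, 1.0]
gripper_width: 0.0002
grasp_force: 1.7
```

Call:
arm_command --pt "0 0.004 0 0 0 0" --pt "0 0.008 0 0 0 0" --pt "0 0.012 0 0 0 0" --pt "0 0.016 0 0 0 0" --pt "0 0.02 0 0 0 0"

```text
time: 4.65
tcp_pos: [0.6853, -0.0734, 0.2502]
tcp_rot: [-0.0, 0.681, 0.733, 0.0]
contact_force: [-4.5, 0.6, 2.0]
gripper_width: -0.0001
grasp_force: 1.7
```

Call:
arm_command --pt "0 0.002 0 0 0 0" --pt "0 0.004 0 0 0 0" --pt "0 0.006 0 0 0 0" --pt "0 0.008 0 0 0 0" --pt "0 0.01 0 0 0 0"

```text
time: 5.15
tcp_pos: [0.6931, -0.0728, 0.2502]
tcp_rot: [-0.0, 0.68, 0.733, 0.0]
contact_force: [-3.5, 0.1, 2.1]
gripper_width: 0.0001
grasp_force: 1.7
```

Call:
arm_command --pt "0 0.0015 0 0 0 0" --pt "0 0.003 0 0 0 0" --pt "0 0.0045 0 0 0 0" --pt "0 0.006 0 0 0 0" --pt "0 0.0075 0 0 0 0"

```text
time: 5.65
tcp_pos: [0.6991, -0.0724, 0.2502]
tcp_rot: [-0.0, 0.681, 0.733, 0.0]
contact_force: [-3.8, 0.6, 2.0]
gripper_width: -0.0001
grasp_force: 1.7
```

Call:
arm_command --pt "0 0.001 0 0 0 0" --pt "0 0.002 0 0 0 0" --pt "0 0.003 0 0 0 0" --pt "0 0.004 0 0 0 0" --pt "0 0.005 0 0 0 0"

```text
time: 6.15
tcp_pos: [0.7031, -0.0721, 0.2502]
tcp_rot: [-0.0, 0.681, 0.733, 0.0]
contact_force: [-3.3, 0.7, 2.3]
gripper_width: 0.0002
grasp_force: 1.7
```

Call:
arm_command --pt "0 0.001 0 0 0 0" --pt "0 0.002 0 0 0 0" --pt "0 0.003 0 0 0 0" --pt "0 0.004 0 0 0 0" --pt "0 0.005 0 0 0 0"

```text
time: 6.65
tcp_pos: [0.707, -0.0718, 0.2502]
tcp_rot: [-0.0, 0.68, 0.733, 0.0]
contact_force: [-2.9, 1.6, 2.0]
gripper_width: 0.0001
grasp_force: 1.7
```

Call:
arm_command --pt "0 0.001 0 0 0 0" --pt "0 0.002 0 0 0 0" --pt "0 0.003 0 0 0 0" --pt "0 0.004 0 0 0 0" --pt "0 0.005 0 0 0 0"

```text
time: 7.15
tcp_pos: [0.711, -0.0715, 0.2502]
tcp_rot: [-0.0, 0.68, 0.733, -0.0]
contact_force: [-3.0, 0.6, 1.6]
gripper_width: 0.0001
grasp_force: 1.7
```

Call:
arm_command --pt "0 0.001 0 0 0 0" --pt "0 0.002 0 0 0 0" --pt "0 0.003 0 0 0 0" --pt "0 0.004 0 0 0 0" --pt "0 0.005 0 0 0 0"

```text
time: 7.65
tcp_pos: [0.715, -0.0712, 0.2502]
tcp_rot: [-0.0, 0.681, 0.733, -0.0]
contact_force: [-3.3, -0.5, 2.5]
gripper_width: 0.0002
grasp_force: 1.7
```

Call:
arm_command --pt "0 0.001 0 0 0 0" --pt "0 0.002 0 0 0 0" --pt "0 0.003 0 0 0 0" --pt "0 0.004 0 0 0 0" --pt "0 0.005 0 0 0 0"

```text
time: 8.15
tcp_pos: [0.719, -0.0709, 0.2502]
tcp_rot: [-0.0, 0.68, 0.733, 0.0]
contact_force: [-3.2, 1.1, 2.0]
gripper_width: 0.0002
grasp_force: 1.7
```

Run:
```python
from h import *
import cv2
to(.1,0,.252)
im=vision.grab_frame("side")[195:325,265:445];cv2.imwrite("pics/si2.png",cv2.resize(im[:,:,::-1],None,fx=4.4,fy=4.4,interpolation=cv2.INTER_CUBIC))
```

```text
t 8.15 cutter xy 0.15150411605792563 0.0010410211294574444 0.250207918453335 F [-3.21  1.09  2.03] row [-0.0012 -0.0644 -0.0022  0.     -0.      0.0003]
```

View pics/si2.png

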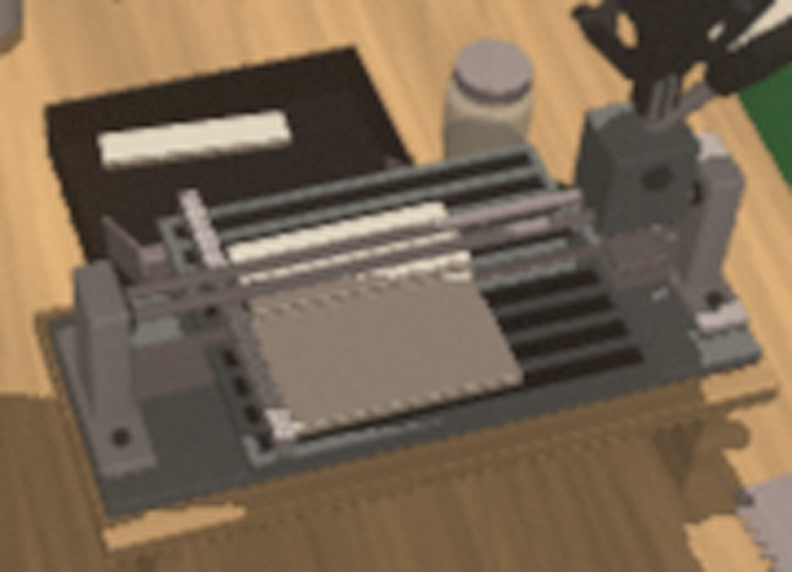

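Run:
```python
from h import *
def proj(p):
    c=vision.calibration("side");q=np.linalg.inv(c["world_from_camera"])@np.r_[p,1];u=np.array([q[0]/q[2]*c["fx"]+c["cx"],q[1]/q[2]*c["fy"]+c["cy"]]);return ((u-[265,195])*4.4).round()
p=env.get_obs()["tcp_pos"];print(proj(p),proj(p+[0,0,.03]))
for x in(.16,.12,.22):
  for y in(-.026,.026): print(x,y,proj(w(x,y,.279)))
for a,z in[((590,103),.279),((605,150),.279),((697,145),.279)]: print(cut(plane("side",si(*a),z)))
```

```text
[639. 148.] [646. 114.]
0.16 -0.026 [677. 142.]
0.16 0.026 [641.  86.]
0.12 -0.026 [618. 154.]
0.12 0.026 [584.  98.]
0.22 -0.026 [764. 123.]
0.22 0.026 [727.  69.]
[0.1217 0.0227]
[ 0.1135 -0.0187]
[ 0.1704 -0.0305]
```

The side view shows the block's rear edge at (590,103)–(605,150), cutter x ≈ 0.117, while the fingers end near the handle root at (665,118). That doesn't match the measured TCP, so I'll check with the wrist camera.

Run:
```python
from h import *
import cv2
print(env.get_obs()["q"].round(3),vision.calibration("wrist")["world_from_camera"].round(4).tolist())
cv2.imwrite("pics/w2.png",vision.grab_frame("wrist")[:,:,::-1])
```

```text
[-0.098  0.77   0.999  1.8    0.     1.399] [[0.9973, 0.0696, 0.0225, 0.7135], [0.0731, -0.9539, -0.2909, 0.0038], [0.0012, 0.2918, -0.9565, 0.4289], [0.0, 0.0, 0.0, 1.0]]
```

View pics/w2.png

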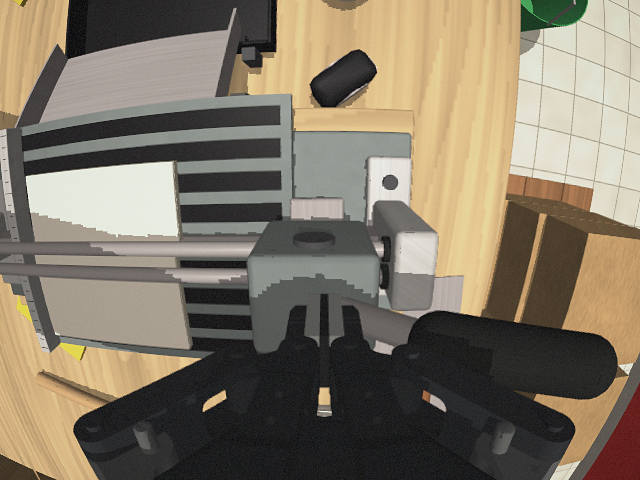

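The wrist view shows the carriage near the far post, with the block top spanning columns 250–378 and the post starting at 375. The finger pads, with tips near (325,295), are over the block top and push on the handle root at (350,305). I'll triangulate the tip to check the TCP height.

Run:
```python
from h import *
import cv2
c=vision.calibration("wrist")
def wray(uv):
    p=wplane(uv,.2,c);o=c["world_from_camera"][:3,3];d=p-o;return o,d/np.linalg.norm(d)
for uv,s in[((325,295),(660,116)),((325,295),(668,120))]:
    print(tri(wray(uv),ray("side",si(*s))))
print(env.get_obs()["tcp_pos"])
for uv,n in[((250,258),"top rear +"),((378,258),"top front +"),((272,223),0),((371,222),0)]: print(n,cut(wplane(uv,.279,c)),cut(wplane(uv,.265,c)))
for uv in[((395,205)),((435,235)),(375,203)]: print("far post",cut(wplane(uv,.236,c)))
im=cv2.imread("pics/w2.png")[230:380,230:430];cv2.imwrite("pics/w2c.png",cv2.resize(im,None,fx=4,fy=4))
```

```text
(array([ 0.72366838, -0.06858994,  0.27635591]), np.float64(0.00916740068097694))
(array([ 0.72600208, -0.07062243,  0.27417385]), np.float64(0.014005452856788258))
[ 0.71913043 -0.07091141  0.25020819]
top rear + [0.1197 0.0238] [0.1167 0.0189]
top front + [0.1749 0.0238] [0.1771 0.0189]
0 [0.13   0.0393] [0.128  0.0358]
0 [0.1713 0.0397] [0.1732 0.0363]
far post [0.1897 0.0387]
far post [0.2135 0.0221]
far post [0.1788 0.0397]
```

View pics/w2c.png

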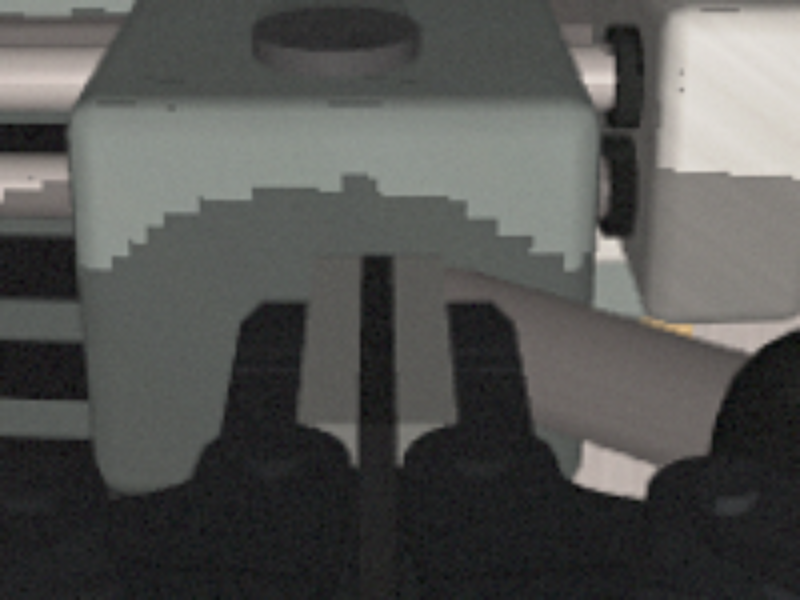

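Call:
arm_command --pt "0 -0.005 -0.025 0 0 0" --pt "0 -0.05 -0.035 0 0 0" --pt "0 -0.08 -0.025 0 0 0" --pt "0 -0.08 0.0 0 0 0" --pt "0 -0.08 0.02 0 0 0"

```text
time: 8.75
tcp_pos: [0.6554, -0.076, 0.2341]
tcp_rot: [0.001, 0.681, 0.733, 0.001]
contact_force: [-0.3, -0.7, -0.0]
gripper_width: -0.0001
grasp_force: 0.0
```

Call:
arm_command --pt "0 0.01 0 0 0 0" --pt "0 0.016 0 0 0 0" --pt "0 0.02 0 0 0 0" --pt "0 0.024 0 0 0 0" --pt "0 0.028 0 0 0 0"

```text
time: 9.25
tcp_pos: [0.675, -0.0744, 0.2342]
tcp_rot: [-0.002, 0.681, 0.733, -0.002]
contact_force: [-15.0, -0.9, 3.5]
gripper_width: -0.0
grasp_force: 7.3
```

Run:
```python
from h import *
to(.12,0,.234)
```

```text
t 9.25 cutter xy 0.10730515568822586 0.0008142670603704756 0.2342236888436618 F [-14.96  -0.88   3.51] row [-0.001   0.0159  0.0002 -0.0018  0.0001  0.0002]
```

Call:
arm_command --pt "0 0.001 0 0 0 0" --pt "0 0.0015 0 0 0 0" --pt "0 0.0015 0 0 0 0" --pt "0 0.0015 0 0 0 0" --pt "0 0.0015 0 0 0 0"

```text
time: 9.75
tcp_pos: [0.6748, -0.0743, 0.2343]
tcp_rot: [-0.003, 0.681, 0.733, -0.003]
contact_force: [-11.6, -0.5, 1.2]
gripper_width: 0.0
grasp_force: 6.0
```

Call:
arm_command --pt "0 -0.03 -0.01 0 0 0" --pt "0 -0.06 -0.045 0 0 0" --pt "0.041 -0.11 -0.045 0 0 0" --pt "0.041 -0.168 -0.045 0 0 0" --pt "0.041 -0.168 -0.045 0 0 0"

```text
time: 10.25
tcp_pos: [0.5345, -0.0503, 0.2695]
tcp_rot: [-0.003, 0.68, 0.733, -0.002]
contact_force: [0.5, -0.0, 0.6]
gripper_width: -0.0003
grasp_force: 0.0
```

Run:
```python
from h import *
to(-.026,.034,.165)
```

```text
t 10.25 cutter xy -0.031005053990411004 0.03505649855387637 0.26945995547847007 F [ 0.55 -0.04  0.63] row [-0.0015  0.0072  0.1305 -0.0024 -0.0003  0.0004]
```

Call:
arm_command --pt "0 0.002 0.05 0 0 0" --pt "0 0.004 0.09 0 0 0" --pt "0 0.004 0.105 0 0 0" --pt "0 0.004 0.108 0 0 0" --pt "0 0.004 0.111 0 0 0"

```text
time: 10.75
tcp_pos: [0.5467, -0.0511, 0.1826]
tcp_rot: [0.001, 0.681, 0.733, 0.001]
contact_force: [0.2, -0.2, -1.0]
gripper_width: -0.0001
grasp_force: 0.0
```

Call:
arm_command --pt "0 0 0.003 0 0 0" --pt "0 0 0.006 0 0 0" --pt "0 0 0.009 0 0 0" --pt "0 0 0.012 0 0 0" --pt "0 0 0.015 0 0 0"

```text
time: 11.25
tcp_pos: [0.5455, -0.0509, 0.1694]
tcp_rot: [0.0, 0.681, 0.733, 0.0]
contact_force: [-0.1, 0.1, -0.2]
gripper_width: -0.0004
grasp_force: 0.0
```

Call:
arm_command --pt "0 -0.003 0.002 0 0 0" --pt "0 -0.006 0.004 0 0 0" --pt "0 -0.007 0.006 0 0 0" --pt "0 -0.007 0.008 0 0 0" --pt "0 -0.007 0.0095 0 0 0"

```text
time: 11.75
tcp_pos: [0.5398, -0.0513, 0.1617]
tcp_rot: [0.0, 0.681, 0.733, 0.0]
contact_force: [0.0, 0.5, -0.5]
gripper_width: 0.0
grasp_force: 0.0
```

Call:
arm_command --pt "0 0 0.001 0 0 0" --pt "0 0 0.002 0 0 0" --pt "0 0 0.003 0 0 0" --pt "0 0 0.004 0 0 0" --pt "0 0 0.005 0 0 0"

```text
time: 12.25
tcp_pos: [0.5398, -0.0513, 0.1577]
tcp_rot: [0.0, 0.681, 0.733, -0.0]
contact_force: [0.0, -1.0, 0.2]
gripper_width: -0.0
grasp_force: 0.0
```

Call:
arm_command --pt "0 0 0.0005 0 0 0" --pt "0 0 0.001 0 0 0" --pt "0 0 0.0015 0 0 0" --pt "0 0 0.002 0 0 0" --pt "0 0 0.0025 0 0 0"

```text
time: 12.75
tcp_pos: [0.5398, -0.0513, 0.1558]
tcp_rot: [0.0, 0.68, 0.733, 0.0]
contact_force: [-0.5, -0.2, 0.1]
gripper_width: 0.0003
grasp_force: 0.0
```

Call:
arm_command --pt "0 0 0.0005 0 0 0" --pt "0 0 0.001 0 0 0" --pt "0 0 0.0015 0 0 0" --pt "0 0 0.002 0 0 0" --pt "0 0 0.0025 0 0 0"

```text
time: 13.25
tcp_pos: [0.5398, -0.0513, 0.1538]
tcp_rot: [0.0, 0.681, 0.733, -0.0]
contact_force: [-0.2, 0.4, 0.6]
gripper_width: 0.0003
grasp_force: 0.0
```

Call:
arm_command --pt "0 0 0.0005 0 0 0" --pt "0 0 0.001 0 0 0" --pt "0 0 0.0015 0 0 0" --pt "0 0 0.002 0 0 0" --pt "0 0 0.0025 0 0 0"

```text
time: 13.75
tcp_pos: [0.5398, -0.0513, 0.1518]
tcp_rot: [-0.0, 0.681, 0.733, 0.0]
contact_force: [-0.1, 0.3, -0.1]
gripper_width: 0.0004
grasp_force: 0.0
```

Call:
arm_command --pt "0 0 0.0005 0 0 0" --pt "0 0 0.001 0 0 0" --pt "0 0 0.0015 0 0 0" --pt "0 0 0.002 0 0 0" --pt "0 0 0.0025 0 0 0"

```text
time: 14.25
tcp_pos: [0.5398, -0.0513, 0.1498]
tcp_rot: [-0.0, 0.681, 0.733, -0.0]
contact_force: [1.0, 0.5, 0.3]
gripper_width: 0.0003
grasp_force: 0.0
```

Call:
arm_command --pt "0 0 0.0003 0 0 0" --pt "0 0 0.0006 0 0 0" --pt "0 0 0.0009 0 0 0" --pt "0 0 0.0012 0 0 0" --pt "0 0 0.0015 0 0 0"

```text
time: 14.75
tcp_pos: [0.5398, -0.0513, 0.1486]
tcp_rot: [0.0, 0.68, 0.733, 0.0]
contact_force: [0.3, -0.8, -0.1]
gripper_width: -0.0
grasp_force: 0.0
```

Call:
arm_command --pt "0 0 0.0005 0 0 0" --pt "0 0 0.001 0 0 0" --pt "0 0 0.0015 0 0 0" --pt "0 0 0.002 0 0 0" --pt "0 0 0.0025 0 0 0"

```text
time: 15.25
tcp_pos: [0.5398, -0.0513, 0.1466]
tcp_rot: [-0.0, 0.681, 0.733, -0.0]
contact_force: [-0.6, 1.0, 0.0]
gripper_width: 0.0
grasp_force: 0.0
```

Call:
arm_command --pt "0 0 0.0005 0 0 0" --pt "0 0 0.001 0 0 0" --pt "0 0 0.0015 0 0 0" --pt "0 0 0.002 0 0 0" --pt "0 0 0.0025 0 0 0"

```text
time: 15.75
tcp_pos: [0.5398, -0.0513, 0.1446]
tcp_rot: [-0.0, 0.681, 0.733, 0.0]
contact_force: [-0.4, 0.8, 0.1]
gripper_width: 0.0
grasp_force: 0.0
```

Call:
arm_command --pt "0 0 0.0005 0 0 0" --pt "0 0 0.001 0 0 0" --pt "0 0 0.0015 0 0 0" --pt "0 0 0.002 0 0 0" --pt "0 0 0.0025 0 0 0"

```text
time: 16.25
tcp_pos: [0.5398, -0.0513, 0.1426]
tcp_rot: [-0.0, 0.681, 0.733, -0.0]
contact_force: [0.6, 0.4, -0.0]
gripper_width: 0.0001
grasp_force: 0.0
```

Call:
arm_command --pt "0 0 0.0005 0 0 0" --pt "0 0 0.001 0 0 0" --pt "0 0 0.0015 0 0 0" --pt "0 0 0.002 0 0 0" --pt "0 0 0.0025 0 0 0"

```text
time: 16.75
tcp_pos: [0.5399, -0.0511, 0.1419]
tcp_rot: [0.0, 0.68, 0.733, 0.0]
contact_force: [-2.6, 1.9, 9.1]
gripper_width: 0.0001
grasp_force: 4.6
```

Call:
arm_command --pt "0 0 -0.0003 0 0 0" --pt "0 0 -0.0005 0 0 0" --pt "0.0012 0 -0.0006 0 0 0" --pt "0.003 0 -0.0006 0 0 0" --pt "0.005 0 -0.0006 0 0 0"

```text
time: 17.25
tcp_pos: [0.5404, -0.0482, 0.142]
tcp_rot: [0.001, 0.681, 0.733, 0.0]
contact_force: [-0.2, -2.1, 4.2]
gripper_width: 0.0001
grasp_force: 2.5
```

Call:
arm_command --pt "0.002 0 0 0 0 0" --pt "0.004 0 0 0 0 0" --pt "0.006 0 0 0 0 0" --pt "0.008 0 0 0 0 0" --pt "0.01 0 0 0 0 0"

```text
time: 17.75
tcp_pos: [0.5397, -0.0397, 0.1416]
tcp_rot: [0.001, 0.681, 0.733, 0.0]
contact_force: [1.1, -2.1, 4.9]
gripper_width: -0.0002
grasp_force: 2.5
```

```bash
cat >> h.py <<'E'
import cv2
def offcut(lo=0.03):
    c=vision.calibration("wrist");im=vision.grab_frame("wrist");to(-.026,.03,.15)
    hsv=cv2.cvtColor(im,cv2.COLOR_RGB2HSV);m=((hsv[...,2]>190)&(hsv[...,1]<40)).astype(np.uint8)
    m=cv2.morphologyEx(m,cv2.MORPH_OPEN,np.ones((3,3)))
    cs=[k for k in cv2.findContours(m,0,2)[0] if cv2.contourArea(k)>400]
    for k in cs:
        p=np.array([cut(wplane(q[0],.179,c)) for q in k]);print("blob",cv2.contourArea(k),"x",p[:,0].min(),p[:,0].max(),"y",p[:,1].min(),p[:,1].max(),cv2.boundingRect(k))
    return im
E
python3 - <<'E'
from h import *
im=offcut(); cv2.imwrite("pics/w3.png",im[:,:,::-1])
E
```

```text
t 17.8 cutter xy -0.025146014702517153 0.04554181815595963 0.14158188925162635 F [ 0.78 -2.55  4.98] row [-0.0194 -0.0011 -0.0105  0.0005  0.0002  0.0003]
blob 14665.0 x -0.105 0.0438 y 0.0151 0.0713 (143, 257, 338, 109)
blob 472.0 x -0.1767 -0.1526 y 0.0604 0.0712 (30, 255, 35, 22)
blob 1985.5 x -0.1345 -0.1227 y 0.0424 0.0956 (82, 204, 38, 110)
```

View pics/w3.png

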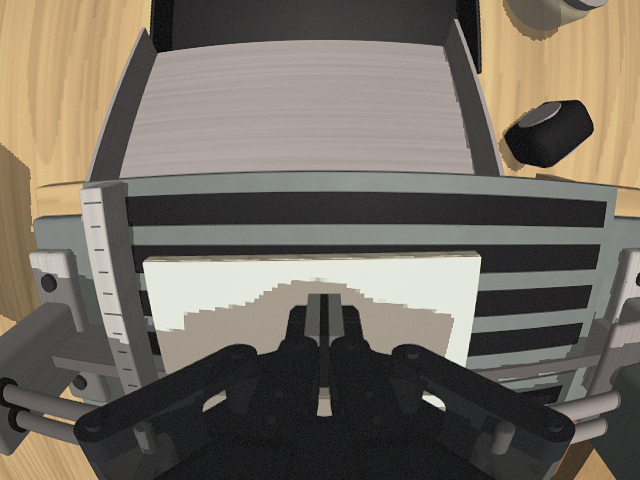

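The wrist view shows the offcut's outer edge near row 258 (columns 143–480). It has moved out about 11 mm with the finger, so I'll keep drawing.

Call:
arm_command --pt "0.002 0 0 0 0 0" --pt "0.004 0 0 0 0 0" --pt "0.006 0 0 0 0 0" --pt "0.008 0 0 0 0 0" --pt "0.01 0 0 0 0 0"

```text
time: 18.3
tcp_pos: [0.5385, -0.0313, 0.1412]
tcp_rot: [0.0, 0.681, 0.733, 0.0]
contact_force: [1.0, -1.8, 4.9]
gripper_width: -0.0002
grasp_force: 2.4
```

Call:
arm_command --pt "0.002 0 0 0 0 0" --pt "0.004 0 0 0 0 0" --pt "0.006 0 0 0 0 0" --pt "0.008 0 0 0 0 0" --pt "0.01 0 0 0 0 0"

```text
time: 18.8
tcp_pos: [0.5376, -0.0231, 0.141]
tcp_rot: [-0.0, 0.68, 0.733, -0.0]
contact_force: [-0.1, -2.8, 4.0]
gripper_width: -0.0001
grasp_force: 2.1
```

Call:
arm_command --pt "0.002 0 0.0001 0 0 0" --pt "0.004 0 0.0002 0 0 0" --pt "0.006 0 0.0003 0 0 0" --pt "0.008 0 0.0004 0 0 0" --pt "0.01 0 0.0005 0 0 0"

```text
time: 19.3
tcp_pos: [0.5371, -0.0152, 0.1406]
tcp_rot: [-0.0, 0.68, 0.733, -0.0]
contact_force: [0.3, -1.6, 3.8]
gripper_width: 0.0004
grasp_force: 1.9
```

Call:
arm_command --pt "0.002 0 0.0001 0 0 0" --pt "0.004 0 0.0002 0 0 0" --pt "0.006 0 0.0003 0 0 0" --pt "0.008 0 0.0004 0 0 0" --pt "0.01 0 0.0005 0 0 0"

```text
time: 19.8
tcp_pos: [0.5365, -0.0073, 0.1403]
tcp_rot: [-0.0, 0.68, 0.733, 0.0]
contact_force: [1.2, -2.6, 3.6]
gripper_width: 0.0
grasp_force: 1.9
```

Run:
```python
from h import *
im=offcut()
```

```text
t 19.85 cutter xy -0.02587448345605695 0.07808374380942376 0.14023807611498149 F [-0.01 -1.64  3.7 ] row [-0.0601 -0.0002 -0.0122 -0.     -0.0001  0.0004]
blob 751.5 x -0.1055 -0.0883 y 0.0644 0.0787 (151, 311, 37, 28)
blob 1407.0 x 0.0145 0.0424 y 0.0488 0.0837 (418, 301, 56, 65)
blob 540.5 x 0.139 0.163 y 0.0513 0.079 (612, 297, 28, 45)
blob 1266.0 x -0.1345 -0.1227 y 0.053 0.0926 (94, 280, 35, 73)
```

Call:
arm_command --pt "0.002 0 0.0001 0 0 0" --pt "0.004 0 0.0003 0 0 0" --pt "0.006 0 0.0004 0 0 0" --pt "0.008 0 0.0005 0 0 0" --pt "0.008 0 0.0005 0 0 0"

```text
time: 20.35
tcp_pos: [0.536, -0.0007, 0.1399]
tcp_rot: [-0.0, 0.68, 0.733, 0.0]
contact_force: [0.7, -2.2, 4.0]
gripper_width: -0.0002
grasp_force: 1.9
```

Call:
arm_command --pt "0 0 -0.001 0 0 0" --pt "0 0 -0.006 0 0 0" --pt "0 0 -0.02 0 0 0" --pt "0 0 -0.035 0 0 0" --pt "-0.02 0 -0.035 0 0 0"

```text
time: 20.85
tcp_pos: [0.5387, -0.016, 0.1704]
tcp_rot: [0.001, 0.679, 0.734, 0.002]
contact_force: [0.6, -0.4, 0.6]
gripper_width: 0.0001
grasp_force: 0.0
```

Call:
arm_command --pt "-0.02 0 0 0 0 0" --pt "-0.042 0 0 0 0 0" --pt "-0.045 0 0 0 0 0" --pt "-0.045 0 0 0 0 0" --pt "-0.045 0 0 0 0 0"

```text
time: 21.35
tcp_pos: [0.5397, -0.053, 0.1676]
tcp_rot: [-0.0, 0.681, 0.733, -0.0]
contact_force: [0.4, 0.7, -0.5]
gripper_width: -0.0
grasp_force: 0.0
```

Run:
```python
from h import *
im=offcut();cv2.imwrite("pics/w4.png",im[:,:,::-1])
```

```text
t 21.4 cutter xy -0.026012587856707584 0.032294500555023635 0.16766652984763677 F [-0.66 -0.17  0.48] row [-0.0029  0.      0.0221 -0.0002 -0.0001  0.0003]
blob 27030.5 x -0.1065 0.0438 y 0.0185 0.0816 (160, 192, 306, 120)
blob 1368.5 x -0.1327 -0.1215 y 0.0442 0.097 (112, 164, 29, 102)
```

View pics/w4.png

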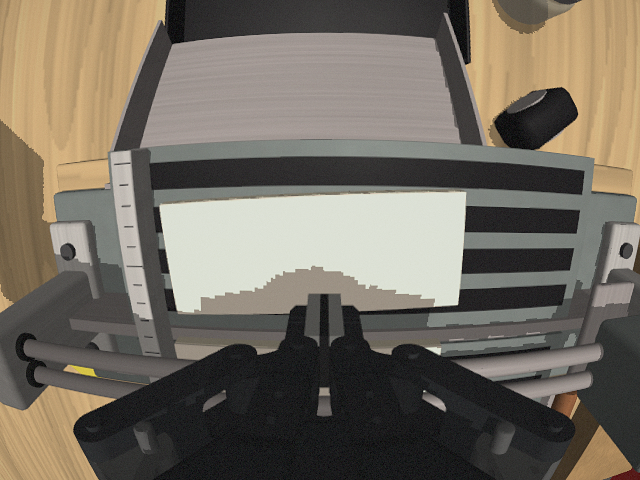

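Last view: the offcut spans columns 160–465 and rows 192–312, outer edge y ≈ 0.082, inner ≈ 0.020. It moved about 20 mm and then the finger slipped. I'll press again a little harder and slightly toward the fence end.

Call:
arm_command --pt "0.005 -0.0125 0.01 0 0 0" --pt "0.005 -0.0125 0.02 0 0 0" --pt "0.005 -0.0125 0.025 0 0 0" --pt "0.005 -0.0125 0.028 0 0 0" --pt "0.005 -0.0125 0.0295 0 0 0"

```text
time: 21.9
tcp_pos: [0.5298, -0.0495, 0.144]
tcp_rot: [-0.0, 0.68, 0.733, -0.0]
contact_force: [0.2, 0.5, 0.1]
gripper_width: -0.0002
grasp_force: 0.0
```

Call:
arm_command --pt "0 0 0.0005 0 0 0" --pt "0 0 0.001 0 0 0" --pt "0 0 0.0015 0 0 0" --pt "0 0 0.002 0 0 0" --pt "0 0 0.0025 0 0 0"

```text
time: 22.4
tcp_pos: [0.5297, -0.0497, 0.1424]
tcp_rot: [0.0, 0.681, 0.733, 0.0]
contact_force: [-1.0, -0.0, 4.2]
gripper_width: 0.0
grasp_force: 2.0
```

Call:
arm_command --pt "0 0 0.0003 0 0 0" --pt "0.0005 0 0.0006 0 0 0" --pt "0.002 0 0.0006 0 0 0" --pt "0.0035 0 0.0006 0 0 0" --pt "0.005 0 0.0007 0 0 0"

```text
time: 22.9
tcp_pos: [0.5298, -0.0459, 0.1421]
tcp_rot: [0.001, 0.681, 0.733, 0.0]
contact_force: [-0.1, -2.2, 1.9]
gripper_width: 0.0001
grasp_force: 1.5
```

Call:
arm_command --pt "0.0015 0 0 0 0 0" --pt "0.003 0 0 0 0 0" --pt "0.0045 0 0.0001 0 0 0" --pt "0.006 0 0.0001 0 0 0" --pt "0.0075 0 0.0002 0 0 0"

```text
time: 23.4
tcp_pos: [0.5291, -0.0397, 0.1417]
tcp_rot: [0.0, 0.681, 0.733, 0.0]
contact_force: [-0.6, -2.2, 4.1]
gripper_width: 0.0
grasp_force: 2.0
```

Call:
arm_command --pt "0.0013 0 0.0003 0 0 0" --pt "0.0028 0 0.0006 0 0 0" --pt "0.0043 0 0.0008 0 0 0" --pt "0.0058 0 0.0009 0 0 0" --pt "0.0073 0 0.001 0 0 0"

```text
time: 23.9
tcp_pos: [0.5288, -0.0341, 0.1412]
tcp_rot: [0.001, 0.681, 0.733, 0.0]
contact_force: [-0.4, -2.9, 5.3]
gripper_width: -0.0
grasp_force: 2.6
```

Run:
```python
from h import *
im=offcut()
```

```text
t 23.95 cutter xy -0.035541716722119476 0.05184713786446535 0.14113361786106832 F [-0.52 -2.3   5.5 ] row [-0.0273  0.0119 -0.0111  0.0003  0.0001  0.0003]
blob 17789.5 x -0.1058 0.0434 y 0.0232 0.083 (161, 245, 339, 119)
blob 498.0 x -0.1266 -0.1221 y 0.0523 0.0949 (115, 219, 23, 90)
```

```bash
sed -i 's/^    return im/    k=max(cs,key=cv2.contourArea);p=np.array([cut(wplane(q[0],.179,c)) for q in k])\n    for x in(-.095,-.06,.03): s=p[abs(p[:,0]-x)<.006][:,1];print("edge at",x,s.max(),s.min())\n    return im/' h.py
python3 - <<'E'
from h import *
im=offcut()
E
```

```text
t 24.0 cutter xy -0.03552726502019824 0.051834654282306235 0.14114077226191996 F [ 0.   -2.08  5.78] row [-0.0273  0.0119 -0.0111  0.0003  0.0001  0.0003]
blob 17678.5 x -0.1057 0.0434 y 0.0231 0.0828 (161, 246, 339, 118)
blob 496.5 x -0.1266 -0.1221 y 0.0525 0.0946 (115, 220, 23, 89)
edge at -0.095 0.0775 0.0408
edge at -0.06 0.0791 0.0598
edge at 0.03 0.0828 0.0231
```

Call:
arm_command --pt "0 0 0.0005 0 0 0" --pt "0 0 0.001 0 0 0" --pt "0.001 0 0.0011 0 0 0" --pt "0.0025 0 0.0012 0 0 0" --pt "0.004 0 0.0012 0 0 0"

```text
time: 24.5
tcp_pos: [0.5288, -0.0311, 0.1406]
tcp_rot: [0.001, 0.681, 0.733, 0.0]
contact_force: [0.3, -3.2, 6.0]
gripper_width: 0.0
grasp_force: 3.2
```

Run:
```python
from h import *
im=offcut()
```

```text
t 24.55 cutter xy -0.03529341196499026 0.05482417395387404 0.14056159956987047 F [ 0.27 -3.15  6.52] row [-0.031   0.0116 -0.0118  0.0005  0.0003  0.0002]
blob 17500.5 x -0.1051 0.0432 y 0.0258 0.0857 (161, 246, 339, 119)
edge at -0.095 0.081 0.0455
edge at -0.06 0.082 0.0605
edge at 0.03 0.0289 0.0258
```

Call:
arm_command --pt "0.0013 0 0.0002 0 0 0" --pt "0.0026 0 0.0004 0 0 0" --pt "0.004 0 0.0005 0 0 0" --pt "0.0055 0 0.0006 0 0 0" --pt "0.007 0 0.0007 0 0 0"

```text
time: 25.05
tcp_pos: [0.5285, -0.0255, 0.1401]
tcp_rot: [0.001, 0.681, 0.733, 0.0]
contact_force: [0.4, -2.1, 6.7]
gripper_width: 0.0001
grasp_force: 3.3
```

Call:
arm_command --pt "0.0015 0 0.0002 0 0 0" --pt "0.003 0 0.0004 0 0 0" --pt "0.0045 0 0.0005 0 0 0" --pt "0.006 0 0.0006 0 0 0" --pt "0.0075 0 0.0007 0 0 0"

```text
time: 25.55
tcp_pos: [0.5281, -0.0195, 0.1395]
tcp_rot: [0.001, 0.681, 0.733, 0.0]
contact_force: [0.1, -2.8, 7.0]
gripper_width: 0.0002
grasp_force: 3.3
```

Run:
```python
from h import *
im=offcut()
```

```text
t 25.6 cutter xy -0.03517340821632505 0.06649189550133393 0.13946561068418742 F [-0.26 -2.53  6.64] row [-0.0456  0.0115 -0.0131  0.0006  0.0003  0.0002]
blob 17417.0 x -0.1039 0.0427 y 0.037 0.096 (163, 250, 337, 117)
edge at -0.095 0.069 0.0558
edge at -0.06 0.0945 0.0727
edge at 0.03 0.096 0.037
```

Call:
arm_command --pt "0.0015 0 0.0002 0 0 0" --pt "0.003 0 0.0003 0 0 0" --pt "0.0045 0 0.0005 0 0 0" --pt "0.006 0 0.0006 0 0 0" --pt "0.0075 0 0.0007 0 0 0"

```text
time: 26.1
tcp_pos: [0.5276, -0.0134, 0.1389]
tcp_rot: [0.001, 0.681, 0.733, 0.0]
contact_force: [1.0, -3.1, 6.2]
gripper_width: -0.0001
grasp_force: 3.2
```

Call:
arm_command --pt "0.0015 0 0.0002 0 0 0" --pt "0.003 0 0.0003 0 0 0" --pt "0.0045 0 0.0005 0 0 0" --pt "0.006 0 0.0006 0 0 0" --pt "0.0075 0 0.0007 0 0 0"

```text
time: 26.6
tcp_pos: [0.5271, -0.0074, 0.1382]
tcp_rot: [0.001, 0.681, 0.733, 0.0]
contact_force: [0.1, -2.6, 6.6]
gripper_width: -0.0
grasp_force: 3.1
```

Call:
arm_command --pt "0.0015 0 0.0002 0 0 0" --pt "0.003 0 0.0003 0 0 0" --pt "0.0045 0 0.0005 0 0 0" --pt "0.006 0 0.0006 0 0 0" --pt "0.0075 0 0.0007 0 0 0"

```text
time: 27.1
tcp_pos: [0.5266, -0.0013, 0.1376]
tcp_rot: [0.001, 0.681, 0.733, 0.0]
contact_force: [-0.2, -3.4, 6.0]
gripper_width: 0.0003
grasp_force: 3.0
```

Run:
```python
from h import *
im=offcut()
```

```text
t 27.15 cutter xy -0.03538793979848962 0.08465080390370425 0.13761372694403629 F [ 0.6  -2.84  6.57] row [-0.0683  0.0117 -0.0154  0.0004  0.0002  0.0003]
blob 16994.5 x -0.1033 0.041 y 0.0539 0.1137 (164, 253, 337, 117)
edge at -0.095 0.0877 0.0729
edge at -0.06 0.1005 0.0927
edge at 0.03 0.0609 0.0546
```

Call:
arm_command --pt "0 0 -0.001 0 0 0" --pt "0 0 -0.004 0 0 0" --pt "0 0 -0.014 0 0 0" --pt "0 0 -0.03 0 0 0" --pt "-0.03 0.003 -0.03 0 0 0"

```text
time: 27.65
tcp_pos: [0.5303, -0.0226, 0.1623]
tcp_rot: [-0.0, 0.679, 0.734, 0.001]
contact_force: [0.7, 0.8, 0.1]
gripper_width: 0.0001
grasp_force: 0.0
```

Call:
arm_command --pt "-0.02 0.002 0 0 0 0" --pt "-0.036 0.003 0 0 0 0" --pt "-0.036 0.003 0 0 0 0" --pt "-0.036 0.003 0 0 0 0" --pt "-0.036 0.003 0 0 0 0"

```text
time: 28.15
tcp_pos: [0.5344, -0.0529, 0.1607]
tcp_rot: [-0.001, 0.68, 0.733, -0.0]
contact_force: [-1.0, -0.2, 0.2]
gripper_width: -0.0002
grasp_force: 0.0
```

Run:
```python
from h import *
im=offcut()
to(-.031,.033,.137)
```

```text
t 28.2 cutter xy -0.031222100208946394 0.03249248002674143 0.16080998606864919 F [ 0.14  0.06 -1.03] row [-0.0031  0.0065  0.0135 -0.0002 -0.0001  0.0005]
blob 40614.5 x -0.1055 0.0431 y 0.0506 0.111 (162, 127, 326, 133)
edge at -0.095 0.111 0.1105
edge at -0.06 0.1105 0.0515
edge at 0.03 0.1097 0.1092
t 28.2 cutter xy -0.031222100208946394 0.03249248002674143 0.16080998606864919 F [ 0.14  0.06 -1.03] row [ 0.0006  0.0003  0.0298 -0.0002 -0.0001  0.0005]
```

Call:
arm_command --pt "0 0 0.012 0 0 0" --pt "0 0 0.022 0 0 0" --pt "0 0 0.027 0 0 0" --pt "0 0 0.029 0 0 0" --pt "0 0 0.03 0 0 0"

```text
time: 28.7
tcp_pos: [0.5346, -0.0533, 0.1366]
tcp_rot: [-0.0, 0.68, 0.733, -0.0]
contact_force: [0.1, -0.2, -0.6]
gripper_width: 0.0001
grasp_force: 0.0
```

Call:
arm_command --pt "0.002 0 0 0 0 0" --pt "0.004 0 0 0 0 0" --pt "0.006 0 0 0 0 0" --pt "0.008 0 0 0 0 0" --pt "0.01 0 0 0 0 0"

```text
time: 29.2
tcp_pos: [0.5343, -0.0455, 0.1372]
tcp_rot: [0.0, 0.681, 0.733, -0.0]
contact_force: [0.5, -2.0, -0.1]
gripper_width: -0.0001
grasp_force: 0.4
```

Call:
arm_command --pt "0.002 0 0 0 0 0" --pt "0.004 0 0 0 0 0" --pt "0.006 0 0 0 0 0" --pt "0.008 0 0 0 0 0" --pt "0.01 0 0 0 0 0"

```text
time: 29.7
tcp_pos: [0.5336, -0.0374, 0.137]
tcp_rot: [0.0, 0.681, 0.733, 0.0]
contact_force: [-0.1, -1.0, 0.3]
gripper_width: -0.0003
grasp_force: 0.4
```

Call:
arm_command --pt "0.0025 0 0 0 0 0" --pt "0.005 0 0 0 0 0" --pt "0.0075 0 0 0 0 0" --pt "0.01 0 0 0 0 0" --pt "0.0125 0 0 0 0 0"

```text
time: 30.2
tcp_pos: [0.5328, -0.0273, 0.137]
tcp_rot: [-0.0, 0.68, 0.733, -0.0]
contact_force: [0.1, -0.6, -0.3]
gripper_width: 0.0
grasp_force: 0.4
```

Call:
arm_command --pt "0.0025 0 0 0 0 0" --pt "0.005 0 0 0 0 0" --pt "0.0075 0 0 0 0 0" --pt "0.01 0 0 0 0 0" --pt "0.0125 0 0 0 0 0"

```text
time: 30.7
tcp_pos: [0.5321, -0.0174, 0.1371]
tcp_rot: [0.0, 0.681, 0.733, 0.0]
contact_force: [0.1, -0.6, 1.1]
gripper_width: -0.0
grasp_force: 0.4
```

Call:
arm_command --pt "0.0025 0 0 0 0 0" --pt "0.005 0 0 0 0 0" --pt "0.0075 0 0 0 0 0" --pt "0.01 0 0 0 0 0" --pt "0.0125 0 0 0 0 0"

```text
time: 31.2
tcp_pos: [0.5313, -0.0074, 0.137]
tcp_rot: [-0.0, 0.68, 0.733, -0.0]
contact_force: [-0.1, 1.2, -0.9]
gripper_width: 0.0002
grasp_force: 0.0
```

Run:
```python
from h import *
im=offcut()
```

```text
t 31.25 cutter xy -0.031088554061539726 0.07838104431643711 0.1369714761835197 F [-0.96  0.15 -0.1 ] row [-0.0605  0.0063 -0.0163 -0.     -0.0001  0.0004]
blob 453.5 x 0.136 0.1558 y 0.0511 0.0804 (618, 298, 22, 47)
blob 1601.5 x -0.1344 -0.122 y 0.0534 0.0997 (96, 269, 39, 87)
blob 39243.0 x -0.1143 0.0323 y 0.1108 0.1719 (128, 83, 353, 163)
blob 3668.5 x -0.0646 0.0036 y 0.1934 0.2065 (234, 0, 184, 31)
edge at -0.095 0.1718 0.1146
edge at -0.06 0.1719 0.1149
edge at 0.03 0.1458 0.1154
```

Call:
arm_command --pt "0 0 -0.02 0 0 0" --pt "0 0 -0.06 0 0 0" --pt "0 0 -0.1 0 0 0" --pt "0 0 -0.15 0 0 0" --pt "-0.05 -0.05 -0.17 0 0 0"

```text
time: 31.75
tcp_pos: [0.5044, -0.0419, 0.2741]
tcp_rot: [0.003, 0.678, 0.735, 0.003]
contact_force: [0.7, -1.2, 0.8]
gripper_width: 0.0001
grasp_force: 0.0
```

```bash
cat > chk.py <<'E'
from h import *
print(env.get_obs()["tcp_pos"])
for n in("scene","side"):
    im=vision.grab_frame(n);hsv=cv2.cvtColor(im,cv2.COLOR_RGB2HSV)
    m=((hsv[...,2]>150)&(hsv[...,1]<45)).astype(np.uint8)
    for k in cv2.findContours(m,0,2)[0]:
        if cv2.contourArea(k)<60: continue
        for z in(.012,):
            p=np.array([cut(plane(n,q[0],z)) for q in k])
            if -.2<p[:,0].mean()<.2 and -.25<p[:,1].mean()<.45: print(n,cv2.contourArea(k),cv2.boundingRect(k),"x",p[:,0].min(),p[:,0].max(),"y",p[:,1].min(),p[:,1].max())
E
python3 chk.py
```

```text
[ 0.50437403 -0.04194981  0.27414018]
scene 1022.0 (370, 254, 30, 45) x -0.1239 0.0418 y 0.2551 0.3507
scene 477.5 (254, 239, 26, 25) x -0.1482 -0.0577 y -0.128 -0.0497Traceback (most recent call last):
  File "chk.py", line 9, in <module>
    p=np.array([cut(plane(n,q[0],z)) for q in k])
                    ~~~~~^^^^^^^^^^
  File "h.py", line 8, in plane
    o,d=ray(n,uv);return o+d*(z-o[2])/d[2]
        ~~~^^^^^^
  File "h.py", line 4, in ray
    c=vision.calibration(n);T=c["world_from_camera"]
ValueError: time passes only in moves, steps and waits
```

Call:
arm_command --pt "-0.05 -0.06 -0.06 0 0 0" --pt "-0.1 -0.12 -0.08 0 0 0" --pt "-0.16 -0.18 -0.08 0 0 0" --pt "-0.22 -0.22 -0.08 0 0 0" --pt "-0.25 -0.22 -0.08 0 0 0"

```text
time: 32.3
tcp_pos: [0.352, -0.2265, 0.3337]
tcp_rot: [0.001, 0.68, 0.733, 0.0]
contact_force: [1.8, -0.5, -0.2]
gripper_width: -0.0002
grasp_force: 0.0
```

Call:
arm_command --pt "0 0 0 0 0 0" --pt "0 0 0 0 0 0" --pt "0 0 0 0 0 0" --pt "0 0 0 0 0 0" --pt "0 0 0 0 0 0"

```text
time: 32.8
tcp_pos: [0.3545, -0.2246, 0.3326]
tcp_rot: [-0.0, 0.679, 0.734, 0.0]
contact_force: [0.2, 0.2, 0.2]
gripper_width: 0.0004
grasp_force: 0.0
```

Run:
```python
from h import *
print(env.get_obs()["tcp_pos"].round(3))
c=vision.calibration("scene");vision.calibration=lambda n:c
a=cv2.imread("pics/scene0.png")[:,:,::-1];b=vision.grab_frame("scene");cv2.imwrite("pics/scene9.png",b[:,:,::-1])
for im in(a,b):
    h=cv2.cvtColor(im,cv2.COLOR_RGB2HSV);m=((h[...,2]>125)&(h[...,1]<45)).astype(np.uint8)
    for k in cv2.findContours(m,0,2)[0]:
        if cv2.contourArea(k)<60: continue
        x,y,w_,h_=cv2.boundingRect(k)
        if 240<x<410 and 190<y<330:
            print((x,y,w_,h_),cv2.contourArea(k),[cut(plane("scene",q,.012 if x>340 else .179)).tolist() for q in cv2.boxPoints(cv2.minAreaRect(k))])
    print()
d=cv2.absdiff(a,b).max(2)>40
n,l,s,_=cv2.connectedComponentsWithStats(d.astype(np.uint8));print([r[:5].tolist() for r in s[1:] if r[4]>25])
```

```text
[ 0.354 -0.225  0.333]
(364, 319, 20, 18) 251.0 [[0.1182, 0.2432], [0.1138, 0.3016], [0.1696, 0.3025], [0.1739, 0.2452]]
(257, 316, 43, 14) 179.0 [[0.2392, -0.054], [0.2065, -0.057], [0.2051, 0.0584], [0.2377, 0.06]]
(267, 303, 18, 9) 114.0 [[0.1665, -0.036], [0.1629, 0.0114], [0.1872, 0.0143], [0.1907, -0.0327]]
(385, 253, 13, 42) 323.0 [[0.0243, 0.3038], [-0.1279, 0.317], [-0.1261, 0.3473], [0.0258, 0.3327]]
(287, 224, 23, 43) 528.5 [[0.0427, 0.0054], [-0.112, 0.0024], [-0.1087, 0.058], [0.0454, 0.0581]]
(254, 220, 30, 44) 693.5 [[0.0373, -0.0956], [-0.1229, -0.0953], [-0.1132, -0.0241], [0.0456, -0.0282]]
(295, 202, 18, 9) 73.5 [[-0.1893, 0.0044], [-0.1934, 0.0579], [-0.1623, 0.0607], [-0.1583, 0.0077]]

(363, 319, 21, 18) 249.5 [[0.1456, 0.232], [0.1011, 0.2689], [0.1413, 0.3097], [0.1847, 0.2727]]
(272, 318, 28, 12) 120.0 [[0.238, -0.0126], [0.2053, -0.0147], [0.2054, 0.0585], [0.238, 0.0597]]
(370, 253, 30, 46) 1082.0 [[-0.1155, 0.2517], [-0.1302, 0.3437], [0.0352, 0.3542], [0.0488, 0.2669]]
(254, 220, 31, 51) 956.5 [[0.0545, -0.0934], [-0.119, -0.1012], [-0.1132, -0.0197], [0.0593, -0.0166]]
(295, 202, 18, 9) 75.5 [[-0.1893, 0.0044], [-0.1934, 0.0579], [-0.1623, 0.0607], [-0.1583, 0.0077]]

[[146, 0, 72, 77, 2364], [209, 0, 30, 15, 94], [204, 0, 88, 86, 3101], [368, 0, 14, 8, 70], [279, 11, 15, 8, 92], [306, 11, 13, 13, 50], [301, 15, 44, 73, 1753], [363, 18, 5, 8, 38], [346, 29, 40, 59, 1461], [154, 50, 9, 27, 49], [233, 77, 9, 8, 43], [166, 85, 49, 55, 1390], [167, 87, 151, 100, 4014], [360, 90, 8, 15, 55], [313, 104, 10, 11, 64], [364, 110, 18, 31, 323], [341, 125, 10, 8, 32], [353, 124, 11, 21, 134], [351, 151, 15, 20, 161], [208, 168, 77, 64, 1770], [288, 168, 46, 14, 273], [288, 223, 23, 45, 691], [271, 224, 21, 48, 507], [369, 253, 23, 47, 726], [393, 264, 8, 31, 145], [267, 271, 4, 18, 38], [264, 271, 20, 42, 331], [285, 291, 7, 10, 36], [283, 300, 7, 11, 29], [258, 346, 9, 9, 63]]
```

```bash
python3 -c "
from workcell import env
print(env.hand_in())"
```

```text
the job is handed in; nothing more can be done
None
```

I pushed the carriage to the far stop and drew the offcut out and off the ledge; the final camera check shows it in the tub and the good piece still in place, and I handed the job in at about 33 s, with no verdict shown.

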